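# Push the row of paint pots home on its rail and close the keeper

### The job

Push the row of four square paint pots along the wooden rail as one train, pushing only on the rearmost pot, until the front pot sits fully home against the end stop. Then push the wooden keeper all the way in across the channel behind the row. Do it all by pushing with the fingers: lift no pot, leave the other things where they are, and finish clear of everything.

Things in the scene. Friction and masses are not known exactly. Their poses are not given: they have to be found in the camera images.
- rail: Wooden channel fixed to the table, 390 mm long, 46.5 mm wide inside, floor 8 mm and tops of its 6 mm side walls 20 mm above the table. Own +y runs along it to the end stop, +x across it to the keeper's side, z up; origin on the table plane on the centre line. It runs from y = -200 mm (open end) to the stop's face at y = +176 mm. A row that is home has its rear face at y = 0.
- rail_stop (a point): Middle of the inner face of the end stop, a block 45 mm high across the channel's +y end; the point is on the centre line, 28 mm above the table, at y = +176 mm in the rail's frame.
- keeper_guide (a point): Top centre of the fixed wooden guide beside the channel that the keeper slides through: 48 mm high, 28 mm along the rail's x (36 to 64 mm) and 43 mm along y (-38 to +6 mm). A foot 6 mm thick lies under the keeper out to x = 139 mm.
- pot_a: Square white paint pot, 44 x 44 x 50 mm plus a round grey cap (36 mm across, 13 mm high), loose in the channel; origin at the centre of its underside. Front of the row, nearest the end stop; when home its centre is at y = +154 mm in the rail's frame.
- pot_b: Square white paint pot, 44 x 44 x 50 mm plus a round grey cap (36 mm across, 13 mm high), loose in the channel; origin at the centre of its underside. Second in the row, touching pot_a; home at y = +110 mm.
- pot_c: Square white paint pot, 44 x 44 x 50 mm plus a round grey cap (36 mm across, 13 mm high), loose in the channel; origin at the centre of its underside. Third in the row, touching pot_b; home at y = +66 mm.
- pot_d: Square white paint pot, 44 x 44 x 50 mm plus a round grey cap (36 mm across, 13 mm high), loose in the channel; origin at the centre of its underside. Rearmost in the row, touching pot_c, farthest from the end stop; home at y = +22 mm. The one to push; its rear face is 22 mm behind its centre. The row starts 60 to 130 mm short of home; sliding it takes about 2 to 5 N.
- keeper (a joint): Sliding wooden keeper bar, 20 mm wide, 18 mm high (22 to 40 mm above the table), at y = -26 to -6 mm in the rail's frame, moving along the rail's -x. Value in m: 0 = fully out (nose at x = +42 mm, clear of the channel), 0.06 = fully in, at its stop (nose at x = -18 mm). About 1.5 N of friction, no spring: it stays where left. It cannot go in while a pot is in its way.
- keeper_plate (a point): Centre of the outer face of the keeper's upright thumb plate at its outer end, 36 mm above the table: plate 36 mm wide (rail's y), 46 mm high (13 to 59 mm above the table), 8 mm thick. The face looks along the rail's +x and is pushed along its -x; it lies at x = 129 mm in the rail's frame with the keeper fully out, 69 mm fully in; y = -16 mm.
- jar: Bystander: round glass jar with a lid, 54 mm across, 65 mm high, on the robot's side of the rail; origin at the centre of its underside.
- tape: Bystander: roll of paper tape lying flat, 90 mm across, 24 mm high; origin at the centre of its underside.
- eraser: Bystander: dark rubber eraser, 36 x 56 x 22 mm, on the robot's side of the rail; origin at the centre of its underside.
- spare_pot: Bystander: a fifth pot just like those of the row, standing on the table beyond the rail, not in the channel; origin at the centre of its underside.
- mug: Bystander: blue mug, 80 mm across, 90 mm high, to the left; origin at the centre of its underside.
- brush_can: Bystander: dark can 84 mm across, 110 mm high, with brushes standing to 250 mm, to the right; origin at the centre of its underside.
- palette_knife: Bystander: broad palette knife, 200 mm long with a wide steel blade and a wooden handle, lying flat to the left of the rail; origin on its underside, its handle towards its own -x.
There are look-alikes about, which are no part of the job. Leave any orange or pink look-alike of the pot_d alone. What is shaped like the pot_a but red is not meant.

How it is judged (in metres and radians):
On the way, in this order (a step that is already met when the one before it is completed fails the run):
1. the whole row is home against the end stop, with the keeper still out (y of pot_a in the frame of rail above 0.149 m and y of pot_b in the frame of rail above 0.105 m and y of pot_c in the frame of rail above 0.061 m and y of pot_d in the frame of rail above 0.017 m and z of each of pot_a, pot_b, pot_c, pot_d in the frame of rail below 0.012 m and angle between each of pot_a, pot_b, pot_c, pot_d's own z axis and vertical below 0.1 rad and value of joint keeper below 0.03 m), for 0.2 s.
2. the keeper is pushed fully in behind the row (value of joint keeper above 0.055 m), for 0.2 s.
At the end, for the whole second after the job is handed in: All four pots stand upright in the channel, at rest, each within 5 mm of its home place along the rail (front pot against the end stop, row closed up), and the keeper is within 5 mm of fully in (y of pot_a in the frame of rail above 0.149 m and y of pot_b in the frame of rail above 0.105 m and y of pot_c in the frame of rail above 0.061 m and y of pot_d in the frame of rail above 0.017 m and z of each of pot_a, pot_b, pot_c, pot_d in the frame of rail below 0.012 m and angle between each of pot_a, pot_b, pot_c, pot_d's own z axis and vertical below 0.1 rad and value of joint keeper above 0.055 m and linear speed of each of pot_a, pot_b, pot_c, pot_d below 0.02 m/s); the robot touches nothing.
It fails at once if a pot of the row is lifted or tipped (z of any of pot_a, pot_b, pot_c, pot_d in the frame of rail above 0.018 m or angle between any of pot_a, pot_b, pot_c, pot_d's own z axis and vertical above 0.3 rad).
It fails at once if the robot pushes on a pot of the row other than the rearmost (contact force between any of the arm, the fingers and pot_a above 1 N or contact force between any of the arm, the fingers and pot_b above 1 N or contact force between any of the arm, the fingers and pot_c above 1 N).
It fails at once if a bystander is moved by more than 15 mm (distance of any of jar, tape, eraser, spare_pot, mug, brush_can, palette_knife from where it was at the start of the episode above 0.015 m).
It also fails if it takes over 43 s, if anything falls off the work surface, if the arm or the gripper's body presses on something with over 40 N, if the wrist force passes 120 N, or if a joint passes its speed limit or range.

### The arm

A 6-joint arm with a two-finger parallel gripper is mounted at the origin on the work surface. World frame = base frame: x ahead of the robot, y to its left, z up, the work surface at z = 0. Lengths are in mm, angles in rad, forces in N, time in s.
With the tool pointing down it reaches from about 350 to 975 mm from the base axis. Payload 7.1 kg.
Tool frame: the origin (TCP) lies between the finger pads; the fingertips stand 8 mm ahead of it and the grasp point (between the pads) lies 11 mm behind it; x points along the fingers, y is the direction in which the jaws open and shut, and the axes are right-handed (so a half turn about x gives the same grasp; the last joint's range is limited). The gripper opens to 88 mm and grips with 3 to 60 N. Pads are 20 mm wide; open, the fingers measure 115 mm over their backs; the gripper's body (75 mm by 178 mm) begins 61 mm behind the grasp point.
Start: joints at [1.163, 0.423, 1.63, -0, 1.089, -0.019], TCP at [236.892, 578.349, 230.675] pointing down, gripper open.
Joint ranges: [-3, 3], [-0.9, 2.11], [0.09, 2.58], [-1.31, 4.45], [0.11, 2.69], [-2.54, 2.54]. Speed limits (rad/s): [2.39, 2.39, 3.01, 3.14, 3.14, 3.14].

### API

Orientations are given as a rotation vector (axis times angle).
In Python, from workcell import ctrl gives the robot as it stands.
- The arm moves only by the tool apply_moves, never from a script. Its argument "increments" is a list of rows, each an object with "gripper": the opening in per cent of the stroke, from 0 (shut) to 100 (fully open); "delta_pos": the shift along the tool's x, y, z in cm, a list of three; "dr": the turn, a rotation vector about the tool's x, y, z in rad, a list of three. In form: [{"gripper": gripper, "delta_pos": [dx, dy, dz], "dr": [ax, ay, az]}, ...]. A call has exactly 5 rows; each row shifts and turns the commanded pose from where the row before left it, along the tool's axes as they then stand; what a row does not reach is not made up. A row lasts 1/12 s, in which the tool goes at most 41.7 mm and 7.16 degrees, less where a joint would pass 70% of its speed; a pose out of reach is approached as far as the arm can. A call with a gripper value outside its range is refused whole. The fingers move at their own pace and stop on an object; the grip force is fixed at half the most. Time passes only in rows, so rows that do not move let the fingers close, or fill a call up. It gives the time, the measured TCP pose, the force and the opening at its end, in the units of the state.
- ctrl.get_obs(): the state, without advancing time (a new reading comes with each control period).
- ctrl.get_image(name): name is "scene" or "top" or "wrist"; returns a dict with "img" (384x512x3 uint8, red, green, blue), "range_z" (384x512 float32, mm along the optical axis (not along the pixel's ray), 0 where there is no reading), "mtx" (3x3 intrinsics, pixels), "rvec" (rotation vector, rad) and "tvec" (3), from world to camera coordinates, as OpenCV has them. Camera axes: x right, y down, z forward; pixel columns grow to the right and rows downward; lengths in mm; the calibration is good to about 2 mm. A picture is of the moment at which its call begins.
- ctrl.close_job(): hands the job in, once; it reports no verdict.
The state is a dict: "t": time; "qpos": joint angles; "qvel": joint speeds; "joint_torque": joint torques, N m; "ee_pos": TCP position; "orientation": TCP orientation; "ft_force": force on the tool from outside, world axes, zero at the start; "moment": the same for the moment, N m; "width": finger opening in mm.
Only numpy, scipy, OpenCV 4.12 (cv2) and the standard library are available. Lean on these libraries where they do the work, as an engineer would, in place of code of your own. Each camera call takes 0.05 s, during which the arm holds its last target. There are 200 camera calls.

## Working session

There is one attempt and no reset: what is moved stays moved. The work goes in short steps, Python scripts to look and compute and a tool call to move; the robot and the scene stay as the last step left them, time stands still between calls to the robot, and variables do not carry over. Pictures are saved under pics/ and viewed, about 8 in all and at most 12, crops included, and the job is handed in when it is done.

Besides the shell and the picture viewer there is one more tool, called as name([rows], argument=value, ...), one row to a line, values as JSON. apply_moves: Moves the arm, as the interface text tells. Its arguments: {"type":"object","properties":{"increments":{"type":"array","items":{"type":"object","properties":{"gripper":{"type":"number"},"delta_pos":{"type":"array","items":{"type":"number"}},"dr":{"type":"array","items":{"type":"number"}}}}}},"required":["increments"]}

```bash
mkdir -p pics; cat > h.py <<'E'
import numpy as np, cv2
from workcell import ctrl
def cam(n):
    d=ctrl.get_image(n); R=cv2.Rodrigues(np.array(d["rvec"],float))[0]; t=np.array(d["tvec"],float).ravel()
    return d,R,t
def cloud(d,R,t):
    K=np.array(d["mtx"]); z=d["range_z"].astype(float); v,u=np.indices(z.shape)
    P=np.stack([(u-K[0,2])/K[0,0]*z,(v-K[1,2])/K[1,1]*z,z],-1)
    W=(P-t)@R; W[z==0]=np.nan
    return W
E
python3 - <<'E'
from h import *
for n in("scene","top"):
    d,R,t=cam(n); cv2.imwrite(f"pics/{n}0.png",d["img"][:,:,::-1]); np.savez(f"{n}0.npz",W=cloud(d,R,t),img=d["img"])
    print(n,(-R.T@t).round(),R.round(2).tolist())
a=cv2.imread("pics/scene0.png");b=cv2.imread("pics/top0.png")
o=ctrl.get_obs();print(o)
E
```

```text
scene [1131. -317. 1094.] [[0.48, 0.88, 0.0], [0.74, -0.4, -0.54], [-0.48, 0.26, -0.84]]
top [ 470.    8. 1137.] [[-0.03, -1.0, 0.02], [-1.0, 0.03, -0.07], [0.07, -0.02, -1.0]]
{'t': 0.1, 'qpos': array([ 1.16301288e+00,  4.23775655e-01,  1.63059432e+00, -4.65807062e-06,
        1.08859089e+00, -1.90069795e-02]), 'qvel': array([ 2.01620953e-04, -8.84170970e-04, -1.75785069e-03, -4.23362401e-05,
        2.92988151e-03,  4.31866453e-04]), 'joint_torque': array([ 3.27294711e-04, -5.45617104e+01, -2.74326628e+01,  6.45089080e-02,
        1.88595074e-02, -4.71687841e-06]), 'ee_pos': array([236.7004187 , 577.92333441, 229.97997188]), 'orientation': array([ 0.30395007,  1.54947944, -0.30606284]), 'ft_force': array([-0.75930342, -0.06863954, -0.16311479]), 'moment': array([ 0.01304769, -0.03824669, -0.02441046]), 'width': 87.74187445910582}
```

View pics/top0.png

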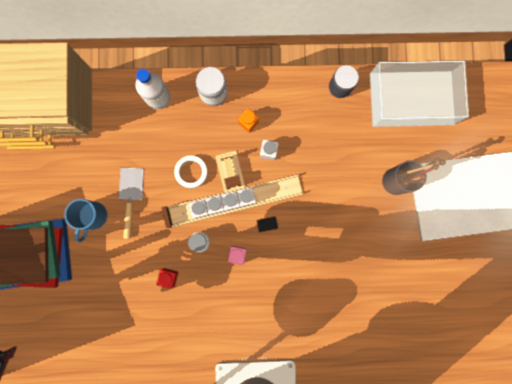

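View pics/scene0.png

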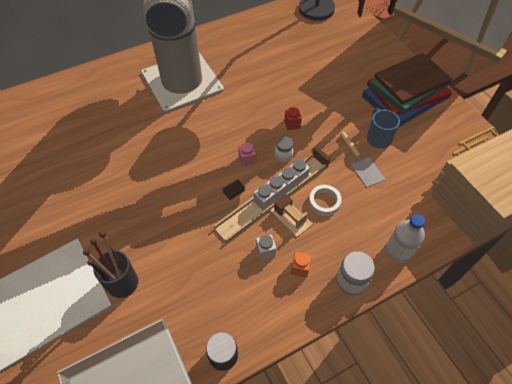

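The top view shows:
- **Rail:** it runs from the stop at (168,216) to the open end at (302,183). The row's caps lie between (199,207) and (247,197), and the keeper and guide are at (229,170), on the far side.
- **Bystanders:** jar (198,242), eraser (267,224), tape (191,171), spare pot (269,149).
- **Look-alikes:** pink (237,255), orange (249,120), red (167,279). All three stand outside the rail.

So pot_d is the rightmost white pot in the channel, at (247,197).

```bash
python3 - <<'E'
from h import *
for n in("top","scene"):
    f=np.load(n+"0.npz");W=f["W"];img=f["img"].astype(int)
    X,Y,Z=W[...,0],W[...,1],W[...,2]
    roi=(X>300)&(X<720)&(Y>-250)&(Y<300)
    print(n)
    for lo,hi,nm in((64,80,"caps"),(40,62,"mid"),(13,32,"low")):
        m=(roi&(Z>lo)&(Z<hi)).astype(np.uint8)
        k,l,s,c=cv2.connectedComponentsWithStats(m,connectivity=4)
        for i in range(1,k):
            if s[i,4]<12: continue
            q=W[l==i]; r=cv2.minAreaRect(q[:,:2].astype(np.float32))
            print(nm,s[i,4],"px",c[i].round(),"mean",q.mean(0).round(1),"rect",np.round(r[0],1),np.round(r[1]),round(r[2],1),img[l==i].mean(0).round())
d=cv2.imread("pics/top0.png")[130:270,140:320]
cv2.imwrite("pics/crop0.png",cv2.resize(d,None,fx=4.2,fy=4.2,interpolation=cv2.INTER_CUBIC))
E
```

```text
top
caps 19 px [271. 150.] mean [687.6 -57.2  65.4] rect [687.9 -57.7] [13. 14.] 87.9 [158. 157. 149.]
caps 137 px [245. 196.] mean [563.2  16.   71.7] rect [562.6  16. ] [35. 33.] 89.3 [168. 165. 156.]
caps 140 px [229. 200.] mean [553.4  59.2  71.7] rect [552.9  59.2] [35. 32.] 88.1 [169. 165. 157.]
caps 140 px [213. 204.] mean [543.9 102.6  71.3] rect [544.  102.6] [34. 32.] 43.6 [168. 165. 156.]
caps 140 px [197. 208.] mean [534.2 145.5  71.7] rect [533.8 145. ] [34. 32.] 89.3 [171. 167. 159.]
caps 200 px [196. 242.] mean [443.4 149.5  66.3] rect [442.9 149. ] [45. 44.] 75.0 [154. 151. 142.]
caps 19 px [236. 256.] mean [404.4  44.1  66. ] rect [404.6  45. ] [14. 15.] 51.5 [219. 119. 141.]
mid 124 px [268. 150.] mean [689.9 -48.9  50.3] rect [695.9 -51. ] [43. 45.] 77.0 [226. 214. 202.]
mid 58 px [226. 157.] mean [672.8  68.1  52.9] rect [672.5  67. ] [17. 35.] 19.8 [231. 193. 124.]
mid 24 px [227. 164.] mean [653.9  65.1  41.9] rect [653.7  64. ] [11. 21.] 77.2 [249. 217. 139.]
mid 183 px [232. 180.] mean [608.8  53.   47.8] rect [614.2  54.5] [44. 43.] 12.9 [159. 107.  66.]
mid 
[... 2635 characters left out ...]
 49.3 [107. 100.  94.]
low 740 px [275. 198.] mean [572.2  47.7  19.9] rect [595.4  58.4] [142. 390.] 12.5 [119.  98.  77.]
low 51 px [248. 161.] mean [426.2  37.1  22.3] rect [425.8  36.4] [42. 10.] 69.9 [99. 60. 65.]
low 227 px [233. 189.] mean [490.7 -45.1  19.5] rect [489.2 -44.8] [37. 57.] 10.2 [46. 37. 32.]
low 393 px [325. 199.] mean [644.5 165.5  21.2] rect [644.1 165.4] [89. 90.] 33.7 [197. 188. 174.]
low 34 px [300. 224.] mean [680.4  61.5  23.5] rect [680.4  64.7] [ 8. 36.] 0.5 [105.  84.  63.]
low 12 px [257. 248.] mean [685.7 -74.2  21.9] rect [686.5 -74.4] [ 1. 22.] 74.9 [91. 82. 77.]
low 39 px [265. 255.] mean [715.  -65.8  22.8] rect [715.7 -65. ] [34. 10.] 64.2 [92. 84. 79.]
```

View pics/crop0.png

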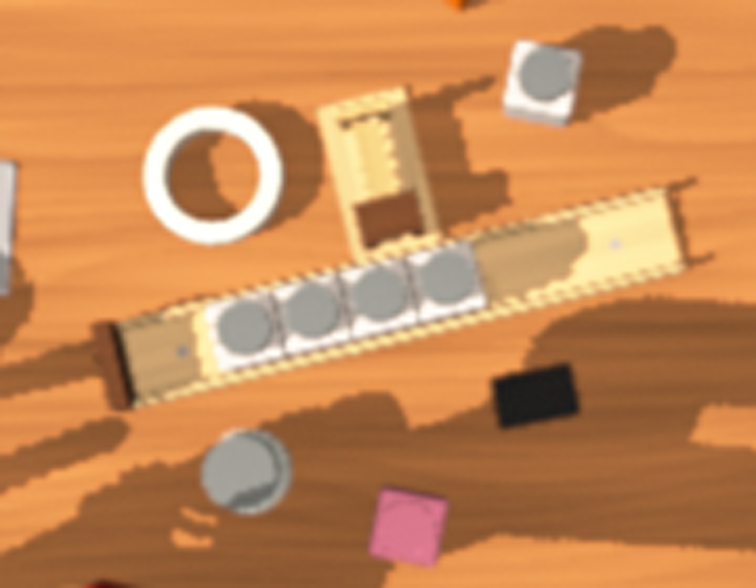

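The crop confirms it: pot_d is the rightmost white pot in the channel, and the keeper beyond the rail lines up behind its home place. Averaging both views puts the rail origin near (554.7, 56), its yaw at 12.6° and pot_d at y ≈ -42.5, so there are about 64 mm to push. Next I work out the tool axes and the first move.

```bash
cat >> h.py <<'E'
O=np.array([554.7,56,0]); TH=np.radians(12.6)
RR=np.array([[np.cos(TH),-np.sin(TH),0],[np.sin(TH),np.cos(TH),0],[0,0,1]])
def plan(target=None):
    o=ctrl.get_obs(); T=cv2.Rodrigues(np.array(o["orientation"]))[0]; p=np.array(o["ee_pos"])
    print("t",round(o["t"],2),"tcp",p.round(1),"rail",(RR.T@(p-O)).round(1),"F rail",(RR.T@o["ft_force"]).round(1),"w",round(o["width"],1))
    A=RR.T@T; print("tool axes in rail (cols)",A.round(3).tolist(),"turn about tool x to y||+rail x:",round(np.arctan2(*( -A[1,1],A[0,1])),3))
    if target is not None:
        w=O+RR@np.array(target); print("world",w.round(1),"delta cm tool",(T.T@(w-p)/10).round(2))
E
python3 -c "
from h import *
plan([0,-115,150])"
```

```text
t 0.1 tcp [236.7 577.9 230. ] rail [-196.5  578.7  230. ] F rail [-0.8  0.1 -0.2] w 87.7
tool axes in rail (cols) [[-0.001, 0.572, 0.82], [-0.001, 0.82, -0.572], [-1.0, -0.001, -0.0]] turn about tool x to y||+rail x: -0.962
world [579.8 -56.2 150. ] delta cm tool [  8.06 -45.67  55.79]
```

apply_moves([
  {"gripper": 0, "delta_pos": [0, -2.5, 3.1], "dr": [0, 0, 0]},
  {"gripper": 0, "delta_pos": [0, -2.5, 3.1], "dr": [0, 0, 0]},
  {"gripper": 0, "delta_pos": [0, -2.5, 3.1], "dr": [0, 0, 0]},
  {"gripper": 0, "delta_pos": [0, -2.5, 3.1], "dr": [0, 0, 0]},
  {"gripper": 0, "delta_pos": [0, -2.5, 3.1], "dr": [0, 0, 0]},
])

```text
t: 0.52
ee_pos: [333.2, 402.1, 230.3]
orientation: [0.304, 1.55, -0.305]
ft_force: [0.4, -0.4, -0.9]
width: 58.0
```

apply_moves([
  {"gripper": 0, "delta_pos": [0, -2.5, 3.1], "dr": [0, 0, 0]},
  {"gripper": 0, "delta_pos": [0, -2.5, 3.1], "dr": [0, 0, 0]},
  {"gripper": 0, "delta_pos": [0, -2.5, 3.1], "dr": [0, 0, 0]},
  {"gripper": 0, "delta_pos": [0, -2.5, 3.1], "dr": [0, 0, 0]},
  {"gripper": 0, "delta_pos": [0, -2.5, 3.1], "dr": [0, 0, 0]},
])

```text
t: 0.93
ee_pos: [429.3, 227.6, 230.6]
orientation: [0.305, 1.549, -0.305]
ft_force: [1.1, -0.5, -0.7]
width: 24.6
```

apply_moves([
  {"gripper": 0, "delta_pos": [0.4, -2.5, 3.1], "dr": [0, 0, 0]},
  {"gripper": 0, "delta_pos": [0.4, -2.5, 3.1], "dr": [0, 0, 0]},
  {"gripper": 0, "delta_pos": [0.4, -2.5, 3.1], "dr": [0, 0, 0]},
  {"gripper": 0, "delta_pos": [0.4, -2.5, 3.1], "dr": [0, 0, 0]},
  {"gripper": 0, "delta_pos": [0.4, -2.5, 3.1], "dr": [0, 0, 0]},
])

```text
t: 1.35
ee_pos: [525.4, 53.1, 210.4]
orientation: [0.305, 1.549, -0.305]
ft_force: [0.3, 0.4, -0.3]
width: 0.2
```

apply_moves([
  {"gripper": 0, "delta_pos": [0, 0, 0], "dr": [-0.122, 0, 0]},
  {"gripper": 0, "delta_pos": [0, 0, 0], "dr": [-0.122, 0, 0]},
  {"gripper": 0, "delta_pos": [0, 0, 0], "dr": [-0.122, 0, 0]},
  {"gripper": 0, "delta_pos": [0, 0, 0], "dr": [-0.122, 0, 0]},
  {"gripper": 0, "delta_pos": [0, 0, 0], "dr": [-0.122, 0, 0]},
])

```text
t: 1.77
ee_pos: [524.8, 54.8, 210.3]
orientation: [-0.178, 1.564, 0.178]
ft_force: [-0.2, -0.2, -0.0]
width: -0.1
```

```bash
python3 -c "
from h import *
plan([0,-115,110])"
```

```text
t 1.77 tcp [524.8  54.8 210.3] rail [-29.5   5.3 210.3] F rail [-0.2 -0.2 -0. ] w -0.1
tool axes in rail (cols) [[-0.001, -0.007, 1.0], [0.0, 1.0, 0.007], [-1.0, 0.0, -0.001]] turn about tool x to y||+rail x: -1.578
world [579.8 -56.2 110. ] delta cm tool [ 10.02 -12.05   2.87]
```

apply_moves([
  {"gripper": 0, "delta_pos": [1.6, -3, 0.7], "dr": [0, 0, 0]},
  {"gripper": 0, "delta_pos": [1.6, -3, 0.7], "dr": [0, 0, 0]},
  {"gripper": 0, "delta_pos": [1.6, -3, 0.7], "dr": [0, 0, 0]},
  {"gripper": 0, "delta_pos": [1.6, -3, 0.7], "dr": [0, 0, 0]},
  {"gripper": 0, "delta_pos": [1.6, 0, 0], "dr": [0, 0, 0]},
])

```text
t: 2.18
ee_pos: [581.2, -59.9, 130.0]
orientation: [-0.173, 1.561, 0.17]
ft_force: [0.7, 0.3, -0.7]
width: 0.4
```

```bash
python3 - <<'E'
from h import *
plan([0,-115,24])
d,R,t=cam("wrist"); cv2.imwrite("pics/w1.png",d["img"][:,:,::-1]); W=cloud(d,R,t); np.savez("w1.npz",W=W,img=d["img"])
Q=(W-O)@RR; ok=np.isfinite(Q[...,2])
# rail walls: z 17-23, y -190..-80 ; per side
for s in(-1,1):
    m=ok&(abs(Q[...,2]-20)<2.5)&(Q[...,1]>-190)&(Q[...,1]<-80)&(Q[...,0]*s>10)&(Q[...,0]*s<45)
    q=Q[m]; print("wall",s,m.sum(), q.mean(0).round(1) if m.sum() else"")
    if m.sum()>20: print(np.polyfit(q[:,1],q[:,0],1).round(4))
m=ok&(Q[...,2]>50)&(Q[...,2]<62)&(abs(Q[...,0])<30)&(Q[...,1]<0)&(Q[...,1]>-100)
if m.sum(): print("pot d rear",np.percentile(Q[m][:,1],[0,2,5]).round(1),m.sum())
E
```

```text
t 2.18 tcp [581.2 -59.9 130. ] rail [   0.5 -118.9  130. ] F rail [ 0.8  0.2 -0.7] w 0.4
tool axes in rail (cols) [[0.002, 0.001, 1.0], [-0.002, 1.0, -0.001], [-1.0, -0.002, 0.002]] turn about tool x to y||+rail x: -1.57
world [579.8 -56.2  24. ] delta cm tool [10.6   0.41 -0.08]
wall -1 1034 [ -30.  -135.3   19.4]
[ 6.00000e-04 -2.99703e+01]
wall 1 851 [  22.2 -135.    19.4]
[2.8000e-03 2.2533e+01]
pot d rear [-66.9 -66.6 -66.1] 2473
```

View pics/w1.png

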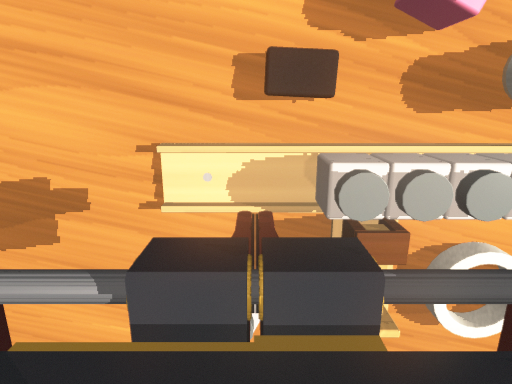

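The wrist view shows the fingers at column 255 over the channel, with pot_d's rear near column 318. That camera puts the centre line at -4 and pot_d's rear face at y = -66, both within calibration error. I descend into the channel 2 mm to the -x side.

apply_moves([
  {"gripper": 0, "delta_pos": [2.6, 0, -0.3], "dr": [0, 0, 0]},
  {"gripper": 0, "delta_pos": [2.6, 0, 0], "dr": [0, 0, 0]},
  {"gripper": 0, "delta_pos": [2.6, 0, 0], "dr": [0, 0, 0]},
  {"gripper": 0, "delta_pos": [2.0, 0, 0], "dr": [0, 0, 0]},
  {"gripper": 0, "delta_pos": [0.8, 0, 0], "dr": [0, 0, 0]},
])

```text
t: 2.65
ee_pos: [573.5, -55.8, 22.2]
orientation: [-0.173, 1.568, 0.175]
ft_force: [-0.2, -0.0, -0.3]
width: 0.6
```

apply_moves([
  {"gripper": 0, "delta_pos": [0, 0.7, 0], "dr": [0, 0, 0]},
  {"gripper": 0, "delta_pos": [0, 0.7, 0], "dr": [0, 0, 0]},
  {"gripper": 0, "delta_pos": [0, 0.7, 0], "dr": [0, 0, 0]},
  {"gripper": 0, "delta_pos": [0, 0.6, 0], "dr": [0, 0, 0]},
  {"gripper": 0, "delta_pos": [0, 0.4, 0], "dr": [0, 0, 0]},
])

```text
t: 3.07
ee_pos: [569.5, -25.2, 25.9]
orientation: [-0.175, 1.562, 0.174]
ft_force: [-0.3, 0.4, 1.0]
width: 0.7
```

```bash
python3 -c "
from h import *
plan([-2,-14,24])"
```

```text
t 3.07 tcp [569.5 -25.2  25.9] rail [ -3.3 -82.4  25.9] F rail [-0.2  0.5  1. ] w 0.7
tool axes in rail (cols) [[0.002, -0.002, 1.0], [-0.0, 1.0, 0.002], [-1.0, -0.0, 0.002]] turn about tool x to y||+rail x: -1.573
world [555.8  41.9  24. ] delta cm tool [0.19 6.84 0.14]
```

apply_moves([
  {"gripper": 0, "delta_pos": [0, 0.2, 0.1], "dr": [0, 0, 0]},
  {"gripper": 0, "delta_pos": [0, 0.3, 0], "dr": [0, 0, 0]},
  {"gripper": 0, "delta_pos": [0, 0.3, 0], "dr": [0, 0, 0]},
  {"gripper": 0, "delta_pos": [0, 0.4, 0], "dr": [0, 0, 0]},
  {"gripper": 0, "delta_pos": [0, 0.4, 0], "dr": [0, 0, 0]},
])

```text
t: 3.48
ee_pos: [567.2, -10.8, 25.2]
orientation: [-0.174, 1.562, 0.173]
ft_force: [1.4, -4.6, 3.9]
width: 0.5
```

apply_moves([
  {"gripper": 0, "delta_pos": [0, 0.4, 0], "dr": [0, 0, 0]},
  {"gripper": 0, "delta_pos": [0, 0.4, 0], "dr": [0, 0, 0]},
  {"gripper": 0, "delta_pos": [0, 0.4, 0], "dr": [0, 0, 0]},
  {"gripper": 0, "delta_pos": [0, 0.4, 0], "dr": [0, 0, 0]},
  {"gripper": 0, "delta_pos": [0, 0.4, 0], "dr": [0, 0, 0]},
])

```text
t: 3.9
ee_pos: [562.8, 8.8, 25.2]
orientation: [-0.174, 1.562, 0.173]
ft_force: [0.9, -5.6, 3.9]
width: 0.4
```

```bash
python3 -c "
from h import *
plan([-2,-14,24])"
```

```text
t 3.9 tcp [562.8   8.8  25.2] rail [ -2.4 -47.8  25.2] F rail [-0.4 -5.7  3.9] w 0.4
tool axes in rail (cols) [[0.001, -0.001, 1.0], [-0.001, 1.0, 0.001], [-1.0, -0.001, 0.001]] turn about tool x to y||+rail x: -1.572
world [555.8  41.9  24. ] delta cm tool [0.11 3.38 0.05]
```

Contact is made and the row slides at about 5.5 N. I keep going.

apply_moves([
  {"gripper": 0, "delta_pos": [-0.02, 0.4, 0], "dr": [0, 0, 0]},
  {"gripper": 0, "delta_pos": [-0.02, 0.4, 0], "dr": [0, 0, 0]},
  {"gripper": 0, "delta_pos": [0, 0.4, 0], "dr": [0, 0, 0]},
  {"gripper": 0, "delta_pos": [0, 0.4, 0], "dr": [0, 0, 0]},
  {"gripper": 0, "delta_pos": [0, 0.4, 0], "dr": [0, 0, 0]},
])

```text
t: 4.32
ee_pos: [557.7, 28.8, 25.2]
orientation: [-0.174, 1.564, 0.174]
ft_force: [0.4, -5.7, 3.5]
width: 0.4
```

apply_moves([
  {"gripper": 0, "delta_pos": [0, 0.2, 0], "dr": [0, 0, 0]},
  {"gripper": 0, "delta_pos": [0, 0.2, 0], "dr": [0, 0, 0]},
  {"gripper": 0, "delta_pos": [0, 0.2, 0], "dr": [0, 0, 0]},
  {"gripper": 0, "delta_pos": [0, 0.15, 0], "dr": [0, 0, 0]},
  {"gripper": 0, "delta_pos": [0, 0.15, 0], "dr": [0, 0, 0]},
])

```text
t: 4.73
ee_pos: [555.7, 37.4, 25.2]
orientation: [-0.174, 1.564, 0.174]
ft_force: [1.2, -4.7, 3.9]
width: 0.4
```

```bash
python3 -c "
from h import *
plan([-2,-14,24])"
```

```text
t 4.73 tcp [555.7  37.4  25.2] rail [ -3.  -18.4  25.2] F rail [ 0.1 -4.9  3.9] w 0.4
tool axes in rail (cols) [[0.0, -0.001, 1.0], [-0.0, 1.0, 0.001], [-1.0, -0.0, 0.0]] turn about tool x to y||+rail x: -1.572
world [555.8  41.9  24. ] delta cm tool [0.12 0.44 0.1 ]
```

Still sliding and not at the stop yet. I creep on until the force rises.

apply_moves([
  {"gripper": 0, "delta_pos": [0, 0.1, 0], "dr": [0, 0, 0]},
  {"gripper": 0, "delta_pos": [0, 0.1, 0], "dr": [0, 0, 0]},
  {"gripper": 0, "delta_pos": [0, 0.1, 0], "dr": [0, 0, 0]},
  {"gripper": 0, "delta_pos": [0, 0.1, 0], "dr": [0, 0, 0]},
  {"gripper": 0, "delta_pos": [0, 0.1, 0], "dr": [0, 0, 0]},
])

```text
t: 5.15
ee_pos: [554.6, 42.2, 25.2]
orientation: [-0.174, 1.564, 0.174]
ft_force: [1.4, -5.0, 3.3]
width: 0.7
```

```bash
python3 -c "
from h import *
plan([-2,-14,24])
for n in('top','scene'):
    d,R,t=cam(n); Q=(cloud(d,R,t)-O)@RR
    m=(Q[...,2]>64)&(Q[...,2]<78)&(abs(Q[...,0])<30)&(Q[...,1]>-60)&(Q[...,1]<200)
    k,l,s,c=cv2.connectedComponentsWithStats(m.astype(np.uint8))
    print(n,[Q[l==i].mean(0).round(1).tolist() for i in range(1,k) if s[i,4]>20])
"
```

```text
t 5.15 tcp [554.6  42.2  25.2] rail [ -3.1 -13.4  25.2] F rail [ 0.3 -5.2  3.3] w 0.7
tool axes in rail (cols) [[0.0, -0.001, 1.0], [-0.0, 1.0, 0.001], [-1.0, -0.0, 0.0]] turn about tool x to y||+rail x: -1.572
world [555.8  41.9  24. ] delta cm tool [ 0.12 -0.06  0.11]
top [[-0.3, 113.6, 71.2], [-1.4, 153.7, 71.7]]
scene [[1.0, 150.1, 69.6], [6.1, 112.8, 68.4], [13.4, 61.1, 69.1]]
```

Very nearly home. A few more millimetres, watching for the jump.

apply_moves([
  {"gripper": 0, "delta_pos": [0, 0.08, 0], "dr": [0, 0, 0]},
  {"gripper": 0, "delta_pos": [0, 0.08, 0], "dr": [0, 0, 0]},
  {"gripper": 0, "delta_pos": [0, 0.08, 0], "dr": [0, 0, 0]},
  {"gripper": 0, "delta_pos": [0, 0.08, 0], "dr": [0, 0, 0]},
  {"gripper": 0, "delta_pos": [0, 0.0, 0], "dr": [0, 0, 0]},
])

```text
t: 5.67
ee_pos: [554.5, 43.4, 25.3]
orientation: [-0.176, 1.563, 0.172]
ft_force: [2.6, -18.2, 3.6]
width: 0.3
```

The force jumped to 18 N and the tool stopped, so the row is home. I back off, rise, and move around to the outside of the keeper plate.

apply_moves([
  {"gripper": 0, "delta_pos": [0, -0.4, 0], "dr": [0, 0, 0]},
  {"gripper": 0, "delta_pos": [0, -1, 0], "dr": [0, 0, 0]},
  {"gripper": 0, "delta_pos": [0, -2, 0], "dr": [0, 0, 0]},
  {"gripper": 0, "delta_pos": [-2, 0, 0], "dr": [0, 0, 0]},
  {"gripper": 0, "delta_pos": [-3, 0, 0], "dr": [0, 0, 0]},
])

```text
t: 6.08
ee_pos: [558.8, 11.4, 72.7]
orientation: [-0.172, 1.571, 0.174]
ft_force: [0.7, -0.0, 0.1]
width: 0.2
```

apply_moves([
  {"gripper": 0, "delta_pos": [-3, 0, 0], "dr": [0, 0, 0]},
  {"gripper": 0, "delta_pos": [-2, 0, 2], "dr": [0, 0, 0]},
  {"gripper": 0, "delta_pos": [0, 0.5, 3.8], "dr": [0, 0, 0]},
  {"gripper": 0, "delta_pos": [0, 1, 3.8], "dr": [0, 0, 0]},
  {"gripper": 0, "delta_pos": [0, 1, 3.8], "dr": [0, 0, 0]},
])

```text
t: 6.5
ee_pos: [687.6, 66.4, 125.6]
orientation: [-0.172, 1.564, 0.174]
ft_force: [0.2, -0.2, -0.5]
width: 0.7
```

apply_moves([
  {"gripper": 0, "delta_pos": [0, 0.3, 3.5], "dr": [0, 0, 0]},
  {"gripper": 0, "delta_pos": [0, 0, 0.5], "dr": [0, 0, 0]},
  {"gripper": 0, "delta_pos": [0, 0, 0], "dr": [0, 0, 0]},
  {"gripper": 0, "delta_pos": [0, 0, 0], "dr": [0, 0, 0]},
  {"gripper": 0, "delta_pos": [0, 0, 0], "dr": [0, 0, 0]},
])

```text
t: 6.92
ee_pos: [722.9, 77.1, 124.2]
orientation: [-0.173, 1.567, 0.174]
ft_force: [-1.0, -0.1, 0.1]
width: 0.6
```

```bash
python3 - <<'E'
from h import *
plan([155,-16,40])
for n in('top','scene','wrist'):
    d,R,t=cam(n); Q=(cloud(d,R,t)-O)@RR
    if n!='top': cv2.imwrite(f"pics/{n}2.png",d["img"][:,:,::-1])
    for nm,m in (("caps",(Q[...,2]>64)&(Q[...,2]<78)&(abs(Q[...,0])<30)&(Q[...,1]>-60)&(Q[...,1]<200)),("plate",(Q[...,2]>50)&(Q[...,2]<64)&(Q[...,0]>95)&(Q[...,0]<150)&(abs(Q[...,1]+16)<40))):
        k,l,s,c=cv2.connectedComponentsWithStats(m.astype(np.uint8))
        for i in range(1,k):
            if s[i,4]>15: q=Q[l==i]; print(n,nm,s[i,4],q.mean(0).round(1),np.percentile(q,2,axis=0).round(1),np.percentile(q,98,axis=0).round(1))
E
```

```text
t 6.92 tcp [722.9  77.1 124.2] rail [168.8 -16.2 124.2] F rail [-1.   0.1  0.1] w 0.6
tool axes in rail (cols) [[-0.003, -0.001, 1.0], [0.001, 1.0, 0.001], [-1.0, 0.001, -0.003]] turn about tool x to y||+rail x: -1.572
world [709.5  74.2  40. ] delta cm tool [ 8.43  0.01 -1.35]
scene caps 71 [ -1.  101.1  69.4] [-16.6  91.3  65.2] [ 16.8 113.   72.8]
scene caps 114 [ 0.7 63.7 69. ] [-16.7  47.2  65. ] [15.6 80.5 72.7]
scene caps 117 [ 0.8 19.2 69.3] [-15.9   3.6  64.4] [16.5 36.4 73.2]
wrist plate 619 [117.4 -18.5  58.2] [113.8 -35.5  55.8] [121.1  -1.4  59.9]
```

View pics/wrist2.png

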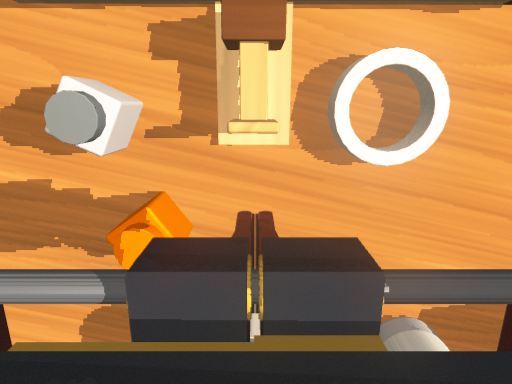

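The plate's top edge is at (252,127) and the fingers (column 255) are in line with it, clear of the spare pot, tape and orange look-alike. Pot_d is at y = 19 in the scene camera, which reads 3 mm low, so it is home. I descend outside the plate and push along -x.

apply_moves([
  {"gripper": 0, "delta_pos": [2.5, -0.1, 0], "dr": [0, 0, 0]},
  {"gripper": 0, "delta_pos": [2.5, 0, 0], "dr": [0, 0, 0]},
  {"gripper": 0, "delta_pos": [2.5, 0, 0], "dr": [0, 0, 0]},
  {"gripper": 0, "delta_pos": [1.3, 0, -0.6], "dr": [0, 0, 0]},
  {"gripper": 0, "delta_pos": [0, 0, -1], "dr": [0, 0, 0]},
])

```text
t: 7.48
ee_pos: [707.0, 72.7, 33.5]
orientation: [-0.173, 1.569, 0.174]
ft_force: [-0.9, 0.2, 0.0]
width: 0.4
```

apply_moves([
  {"gripper": 0, "delta_pos": [0, 0, -0.6], "dr": [0, 0, 0]},
  {"gripper": 0, "delta_pos": [0, 0, -0.5], "dr": [0, 0, 0]},
  {"gripper": 0, "delta_pos": [0, 0, -0.5], "dr": [0, 0, 0]},
  {"gripper": 0, "delta_pos": [0, 0, -0.5], "dr": [0, 0, 0]},
  {"gripper": 0, "delta_pos": [0, 0, -0.5], "dr": [0, 0, 0]},
])

```text
t: 7.9
ee_pos: [684.8, 67.5, 38.1]
orientation: [-0.174, 1.561, 0.174]
ft_force: [2.1, -0.1, 0.2]
width: 0.5
```

```bash
python3 -c "
from h import *
plan([78,-18,34])"
```

```text
t 7.9 tcp [684.8  67.5  38.1] rail [129.5 -17.2  38.1] F rail [ 2.  -0.5  0.2] w 0.5
tool axes in rail (cols) [[0.002, -0.001, 1.0], [-0.0, 1.0, 0.001], [-1.0, -0.0, 0.002]] turn about tool x to y||+rail x: -1.572
world [634.7  55.4  34. ] delta cm tool [ 0.4  -0.07 -5.15]
```

Contact at about 2 N. I push in the remaining 50 to 60 mm.

apply_moves([
  {"gripper": 0, "delta_pos": [0, 0, -0.6], "dr": [0, 0, 0]},
  {"gripper": 0, "delta_pos": [0, 0, -0.6], "dr": [0, 0, 0]},
  {"gripper": 0, "delta_pos": [0, 0, -0.6], "dr": [0, 0, 0]},
  {"gripper": 0, "delta_pos": [0, 0, -0.6], "dr": [0, 0, 0]},
  {"gripper": 0, "delta_pos": [0, 0, -0.6], "dr": [0, 0, 0]},
])

```text
t: 8.32
ee_pos: [654.5, 60.8, 37.2]
orientation: [-0.174, 1.563, 0.174]
ft_force: [1.4, 1.3, -0.2]
width: 0.7
```

apply_moves([
  {"gripper": 0, "delta_pos": [0, 0, -0.4], "dr": [0, 0, 0]},
  {"gripper": 0, "delta_pos": [0, 0, -0.4], "dr": [0, 0, 0]},
  {"gripper": 0, "delta_pos": [0, 0, -0.4], "dr": [0, 0, 0]},
  {"gripper": 0, "delta_pos": [0, 0, -0.3], "dr": [0, 0, 0]},
  {"gripper": 0, "delta_pos": [0, 0, -0.3], "dr": [0, 0, 0]},
])

```text
t: 8.73
ee_pos: [637.1, 57.0, 37.0]
orientation: [-0.174, 1.564, 0.174]
ft_force: [1.7, 0.7, 2.4]
width: 0.4
```

```bash
python3 -c "
from h import *
plan([70,-18,34])"
```

```text
t 8.73 tcp [637.1  57.   37. ] rail [ 80.6 -17.   37. ] F rail [1.9 0.3 2.4] w 0.4
tool axes in rail (cols) [[-0.0, -0.001, 1.0], [0.0, 1.0, 0.001], [-1.0, 0.0, -0.0]] turn about tool x to y||+rail x: -1.572
world [626.9  53.7  34. ] delta cm tool [ 0.3  -0.09 -1.06]
```

apply_moves([
  {"gripper": 0, "delta_pos": [0, 0, -0.2], "dr": [0, 0, 0]},
  {"gripper": 0, "delta_pos": [0, 0, -0.2], "dr": [0, 0, 0]},
  {"gripper": 0, "delta_pos": [0, 0, -0.15], "dr": [0, 0, 0]},
  {"gripper": 0, "delta_pos": [0, 0, -0.1], "dr": [0, 0, 0]},
  {"gripper": 0, "delta_pos": [0, 0, -0.1], "dr": [0, 0, 0]},
])

```text
t: 9.15
ee_pos: [633.8, 56.2, 37.5]
orientation: [-0.173, 1.555, 0.174]
ft_force: [14.1, 6.0, -10.0]
width: 0.7
```

It stopped at x ≈ 77 with 15 N, about where the end stop should be. I back off, rise and check.

apply_moves([
  {"gripper": 0, "delta_pos": [0, 0, 0], "dr": [0, 0, 0]},
  {"gripper": 0, "delta_pos": [0, 0, 0.5], "dr": [0, 0, 0]},
  {"gripper": 0, "delta_pos": [0, 0, 1.5], "dr": [0, 0, 0]},
  {"gripper": 0, "delta_pos": [0, 0, 3], "dr": [0, 0, 0]},
  {"gripper": 0, "delta_pos": [-2, 0, 3], "dr": [0, 0, 0]},
])

```text
t: 9.57
ee_pos: [704.7, 72.4, 53.1]
orientation: [-0.174, 1.573, 0.174]
ft_force: [0.6, -0.1, -0.2]
width: 0.8
```

apply_moves([
  {"gripper": 0, "delta_pos": [-3, 0, 1], "dr": [0, 0, 0]},
  {"gripper": 0, "delta_pos": [-3, 0, 0], "dr": [0, 0, 0]},
  {"gripper": 0, "delta_pos": [-3, 0, 0], "dr": [0, 0, 0]},
  {"gripper": 0, "delta_pos": [-2, 0, 0], "dr": [0, 0, 0]},
  {"gripper": 0, "delta_pos": [0, 0, 0], "dr": [0, 0, 0]},
])

```text
t: 9.98
ee_pos: [720.0, 75.1, 172.0]
orientation: [-0.174, 1.557, 0.173]
ft_force: [0.7, -0.7, 0.5]
width: 0.4
```

```bash
python3 - <<'E'
from h import *
plan()
for n in('top','scene','wrist'):
    d,R,t=cam(n); Q=(cloud(d,R,t)-O)@RR; cv2.imwrite(f"pics/{n}3.png",d["img"][:,:,::-1])
    for nm,m in (("caps",(Q[...,2]>64)&(Q[...,2]<78)&(abs(Q[...,0])<30)&(Q[...,1]>-60)&(Q[...,1]<200)),("plate",(Q[...,2]>51.5)&(Q[...,2]<64)&(Q[...,0]>50)&(Q[...,0]<150)&(abs(Q[...,1]+16)<40)),("stop",(Q[...,2]>41)&(Q[...,2]<48)&(abs(Q[...,0])<35)&(Q[...,1]>165)&(Q[...,1]<205))):
        k,l,s,c=cv2.connectedComponentsWithStats(m.astype(np.uint8))
        for i in range(1,k):
            if s[i,4]>15: q=Q[l==i]; print(n,nm,s[i,4],q.mean(0).round(1),np.percentile(q,2,axis=0).round(1),np.percentile(q,98,axis=0).round(1))
s=cv2.imread("pics/scene3.png")[110:270,200:360]
w=cv2.imread("pics/wrist3.png")
s=cv2.resize(s,(384,384),interpolation=cv2.INTER_CUBIC)
cv2.imwrite("pics/both3.png",cv2.resize(np.hstack([s,w]),(800,343)))
E
```

```text
t 9.98 tcp [720.   75.1 172. ] rail [165.5 -17.4 172. ] F rail [ 0.5 -0.8  0.5] w 0.4
tool axes in rail (cols) [[0.006, -0.001, 1.0], [-0.001, 1.0, 0.001], [-1.0, -0.001, 0.006]] turn about tool x to y||+rail x: -1.572
scene caps 105 [ -0.2 107.2  69.2] [-16.7  90.9  64.6] [ 13.8 125.2  74.3]
scene caps 113 [ 0.4 63.7 69.1] [-16.6  47.6  64.5] [16.5 80.5 72.5]
scene caps 118 [ 0.5 19.4 69.1] [-16.1   3.5  64.8] [15.9 35.  73.8]
scene plate 24 [ 65.9 -24.9  56.1] [ 62.  -34.7  51.9] [ 69.1 -13.8  60.3]
wrist plate 508 [ 62.2 -18.2  58.1] [ 58.5 -35.1  55.2] [65.7 -1.6 59.8]
wrist stop 199 [ 21.8 176.5  43.7] [ 17.6 167.   41.3] [ 26.2 182.1  45.8]
```

View pics/both3.png

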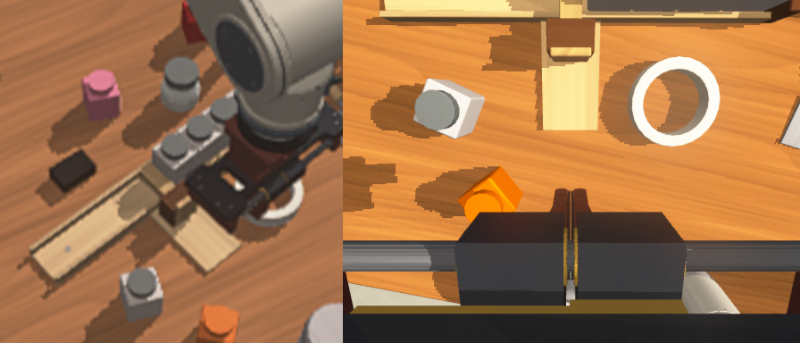

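The camera's plate travel (55 mm) is borderline against the 60 mm expected. I check the plate against the foot's end (x = 139), which is fixed in the same view.

```bash
python3 - <<'E'
from h import *
d,R,t=cam("wrist"); Q=(cloud(d,R,t)-O)@RR
x,y,z=Q[...,0],Q[...,1],Q[...,2]
b=abs(y+17)<8
m=b&(z>50)&(z<62); print("plate top x",np.percentile(x[m],[1,99]).round(1), "z",np.median(z[m]).round(1))
m=b&(z>3.5)&(z<9)&(x>60)&(x<160); print("foot x",np.percentile(x[m],[1,99]).round(1),"z",np.median(z[m]).round(1),m.sum())
m=(abs(y+17)<20)&(z>44)&(z<50.5)&(x>20)&(x<75); print("guide x",np.percentile(x[m],[1,99]).round(1),m.sum())
m=(z>17)&(z<22.5)&(abs(y+90)<40)&(x>15)&(x<40);print("+x wall",np.percentile(x[m],[1,99]).round(1),m.sum())
c=d["img"][:170,170:330,::-1]; cv2.imwrite("pics/k.png",cv2.resize(c,None,fx=3.4,fy=3.4,interpolation=cv2.INTER_CUBIC))
for u in (255,): 
  for v in range(20,150,3): print(v,Q[v,u].round(1).tolist(),end=' ')
E
```

```text
plate top x [ 58.3 277.7] z 58.1
foot x [ 65.6 135.3] z 5.5 1272
guide x [32.7 65.6] 1722
+x wall [20. 26.] 760
20 [30.4, -17.9, 39.9] 23 [34.1, -17.9, 46.4] 26 [36.4, -17.9, 47.4] 29 [38.5, -17.9, 47.2] 32 [40.3, -17.9, 45.3] 35 [42.7, -17.9, 46.2] 38 [45.0, -17.9, 47.0] 41 [47.3, -17.9, 47.4] 44 [49.4, -17.9, 47.1] 47 [51.7, -17.9, 47.8] 50 [53.9, -17.8, 47.5] 53 [56.2, -17.8, 47.9] 56 [59.8, -17.8, 58.0] 59 [61.8, -17.8, 56.6] 62 [64.1, -17.8, 58.1] 65 [65.7, -17.8, 52.6] 68 [65.6, -17.8, 30.8] 71 [65.8, -17.8, 7.1] 74 [68.4, -17.8, 6.4] 77 [70.8, -17.8, 3.7] 80 [73.6, -17.8, 6.4] 83 [76.3, -17.8, 5.4] 86 [79.0, -17.8, 5.6] 89 [81.6, -17.7, 4.5] 92 [84.4, -17.7, 6.2] 95 [87.0, -17.7, 4.0] 98 [89.8, -17.7, 6.8] 101 [92.6, -17.7, 5.8] 104 [95.3, -17.7, 7.0] 107 [98.1, -17.7, 5.7] 110 [100.9, -17.7, 5.2] 113 [103.7, -17.7, 4.6] 116 [106.5, -17.7, 5.8] 119 [109.3, -17.7, 6.5] 122 [112.2, -17.7, 5.2] 125 [115.0, -17.7, 5.2] 128 [117.8, -17.7, 6.6] 131 [120.7, -17.7, 6.0] 134 [123.7, -17.6, 4.9] 137 [126.6, -17.6, 4.9] 140 [129.5, -17.6, 5.1] 143 [132.3, -17.6, 5.7] 146 [135.2, -17.6, 6.2] 149 [139.0, -17.6, -0.2]
```

View pics/k.png

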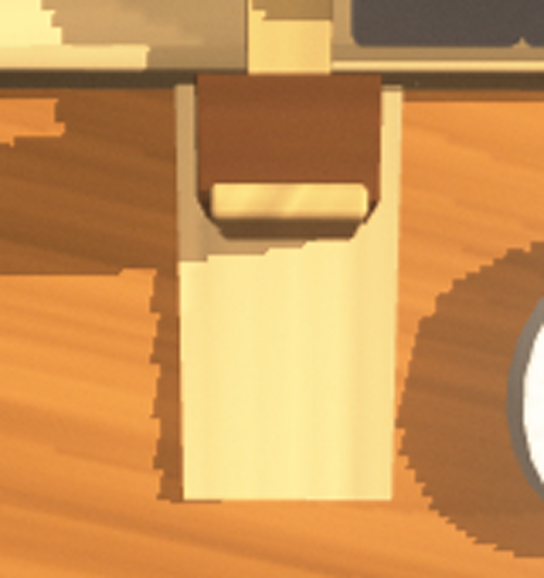

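In one view the foot's end reads 135.7 (should be 139) and the guide's inner edge 32.7 (should be 36), an offset of 3.3 mm. Corrected, the plate face is at 65.7 + 3.3 = 69 mm, which is fully in. The crop shows the keeper bar across the channel, and the tool is clear with no force on it. I hand in.

```bash
python3 -c "
from workcell import ctrl
print(ctrl.close_job())"
```

```text
the job is handed in; nothing more can be done
None
```

The row of four pots is home against the end stop, the keeper is pushed fully in behind it, and the job is handed in. It took about 10 s of the 43 s, and no verdict was reported.

- **Row:** I pushed only pot_d with the closed fingers, at about 5 N sliding, until the force jumped to 18 N and the tool stopped. The scene camera then had pot_d at y ≈ 19.4 mm uncorrected. That camera reads about 2 to 3 mm low, so pot_d is near its home of 22 mm. Caps B to D were about 44 mm apart, so those three are closed up. The arm hid pot_a's cap from the last views; just before the final 1 mm of pushing, the cameras read 150 and 154 mm for it (home 154).
- **Keeper:** I pushed the plate until it stopped at 15 N. Held against the foot's end and the guide edge in the same wrist view, its face lies at x ≈ 69 mm, which is fully in.
- **Disagreement:** the plate's travel between two wrist views came to only 55 mm, not 60. I trusted the same-view reading over it, because the calibration offsets cancel there.
- **Clear of everything:** the tool ended at z = 172 mm with about 1 N on the sensor, which is noise level. No bystander looked moved in the last pictures, but I did not measure them again.

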